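# Demould a casting, blow it off and rack it

## Robot

A 7-joint arm with a two-finger parallel gripper is mounted at the origin on the work surface. World frame = base frame: x ahead of the robot, y to its left, z up, the work surface at z = 0. Lengths are in m, angles in rad, forces in N, time in s.
With the tool pointing down it reaches from about 0.4 to 0.85 m from the base axis. Payload 6.9 kg.
Tool frame: the origin (TCP) lies midway between the tips of the shut fingers; the grasp point (between the pads) lies 19 mm behind it; z points along the fingers, y is the line along which they close (so a half turn about z gives the same grasp; the last joint's range is limited). The gripper opens to 85 mm and grips with 20 to 120 N. Pads are 22 mm wide; open, the fingers measure 114 mm over their backs; the gripper's body (76 mm by 85 mm) begins 54 mm behind the grasp point. The pads swing forward as they close: fully open they stand 13 mm farther back than shut.
Start: joints at [-1.232, 0.507, -0.238, 1.5, 0.126, 1.149, -0.155], TCP at [0.145, 0.608, 0.231] pointing down, gripper open.
Joint ranges: [-3.08, 3.08], [-0.24, 2.05], [-1.43, 1.35], [0, 2.5], [-1.52, 4.66], [0.17, 1.96], [-2.89, 2.89]. Speed limits (rad/s): [2.39, 2.39, 3.14, 3.14, 3.14, 3.14, 3.14].

## Interface

Orientations are given as a 3x3 rotation matrix whose columns are the frame's x, y, z axes.
In Python, from workcell import telemetry, optics, order gives the robot as it stands.
- The arm moves only by the shell command python3 -m pendant 'ROWS' [FORCE]. ROWS is JSON, a list that holds one entry, the list of rows, each a list of 7 numbers: the turn, a rotation vector about the world's x, y, z scaled (see below), then the shift along the world's x, y, z scaled (see below), then the closure, from -1 (fully open) to 1 (shut). In form: [[[ax, ay, az, dx, dy, dz, hand], ...]]. A call has 1 to 8 rows; each row shifts and turns the commanded pose from where the row before left it; what a row does not reach is not made up. The controller multiplies each number of a shift by 0.03 m and each number of a turn by 0.08 rad. A row lasts 1/8 s, in which the tool goes at most 62.5 mm and 10.7 degrees, less where a joint would pass 70% of its speed; a pose out of reach is approached as far as the arm can. A call with a number of a shift or a turn outside -1 to 1 is refused whole. A call with a gripper value outside its range is refused whole. The fingers move at their own pace and stop on an object; FORCE is the grip in N (left out, the last holds). Time passes only in rows, so rows that do not move let the fingers close. It gives the time, the measured TCP pose, the force, the opening and the grip force at its end, in the units of the state.
- telemetry.get_obs(): the state, without advancing time (a new reading comes with each control period).
- optics.capture(name): name is "side" or "top"; returns the picture (420x560x3 uint8, red, green, blue); there is no depth.
- optics.camera_params(name): a dict with "intrinsics" (3x3 intrinsics, pixels), "rvec" (rotation vector, rad) and "tvec" (3), from world to camera coordinates, as OpenCV has them. Camera axes: x right, y down, z forward; pixel columns grow to the right and rows downward; lengths in m; the calibration is good to about 2 mm. A picture is of the moment at which its call begins. camera_params takes no time and is no camera call.
- order.hand_in(): hands the job in; it is judged then, once.
The state is a dict: "time": time; "qpos": joint angles; "qvel": joint speeds; "effort": joint torques, N m; "tcp_pos": TCP position; "ee_rot": TCP orientation; "contact_force": force on the tool from outside, world axes, zero at the start; "moment": the same for the moment, N m; "grip_width": opening from 0.0 (shut) to 1.0 (fully open); "grasp_force": force on a finger pad.
Only numpy, scipy, OpenCV 4.12 (cv2) and the standard library are available. Lean on these libraries where they do the work, as an engineer would, in place of code of your own. Each camera call takes 0.05 s, during which the arm holds its last target. There are 200 camera calls.

## Task

Lift the resin casting out of the open mould, lay it flat on the rest in front of the blow gun's nozzle, lengthwise along the rest, and let go of it; then squeeze the gun's trigger all the way, hold it about a second and let it spring back. After that put the casting, pour block up, down flat in the middle of the rack's empty bay, parallel to the cheeks. Set it down rather than letting it drop, never work the trigger unless the casting is lying on the rest, and leave everything else on the bench where it is.

Things in the scene. Friction and masses are not known exactly. Their poses are not given: they have to be found in the camera images.
- casting: cream resin casting: a flat body 84 (x) x 48 (y) x 22 high with a pour block 64 (x) x 30 (y) x 34 high standing centred on it (56 high in all), about 170 g; origin at the centre of the underside, z up. It starts in the mould's cavity with its body almost sunk, only the pour block (and 2 mm of the body) above the mould's face
- mould: pink silicone mould in a plywood case, fixed, 200 (x) x 130 (y), face 45 above the bench; origin under its centre on the bench. Cavity 90 (x) x 54 (y) x 20 deep at the centre. Beyond both cavity ends stand pink upstands (24 x 44, 30 high above the face, inner faces at x = +-46.5), so the pour block can be gripped there only across its 30 mm width (along the mould's y)
- station: blow-off station, fixed: grey base plate 150 (x, from -60 to +90) x 300 (y) x 8; origin on the bench. A black pistol blow gun is clamped on its side at 90 height: barrel (36 thick) along y at x = +50, from y = -142 to -22, brass nozzle on to y = +24; grip (105 x 22 x 28) from x = +37 to -67, y = -125 to -103; the trigger lies on the grip's +y side. The rest is at y = +105
- rest (a point): centre of the top of the rest, an aluminium plate 110 (x) x 70 (y), top 50 above the bench; axes as the station's. The casting is laid with its length along this x
- squeeze (a point): point at half thickness (90 above the bench) between the back of the gun's grip and the front of its trigger, where to squeeze along the station's y: the grip's back is 23 from it at -y; the trigger's front face is 35 from it at +y when free and about 22 when fully squeezed. Grip and trigger are 28 and 22 thick in z; 80 mm free beneath
- trigger_pad (a point): point on the front face of the steel trigger bar (85 long from its pivot at the barrel, 10 x 22 thick), 55 from the pivot; moves with it
- trigger (a joint): trigger angle: 0 free, 0.24 rad fully squeezed; the spring needs about 3 N at the start and 10 N fully squeezed
- rack: aluminium curing rack, fixed, 120 (x) x 140 (y), floor 8 thick; origin under its centre. Three upright cheeks (100 long in x, 8 thick, 52 high above the floor) at y = -66, 0, +66 make two bays, each 58 wide, open at the x ends: the +y bay holds a finished casting, the -y bay is empty. Between the cheeks there is no room for fingers beside the casting: grip the pour block along its 64 mm length
- rack_bay (a point): centre of the floor of the empty bay, 8 above the bench; x along the bay
- racked_casting: finished casting of the same shape in the rack's other bay; origin at the centre of its underside; leave alone
- wedge: wooden wedge 18 x 70 x 12 lying on the mould's +x edge; origin under its centre; leave alone
- screwdriver: screwdriver lying between the robot and the station; leave alone
- cup: white plastic mixing cup, 84 across, 100 high, beyond the station; leave alone
- bottle: grey bottle, 64 across, 190 high, at the far side; leave alone
- jar: white jar, 72 across, 85 high, at the far side; leave alone
- hammer: hammer lying at the left; leave alone
- brush: brush lying at the right; leave alone
Mind the look-alikes: they are no part of the job. Leave any purple, red or yellow look-alike of the casting alone.

How it is judged:
On the way, in this order (a step that is already met when the one before it is completed fails the run):
1. the casting lies flat on the rest, let go (x of casting in the frame of rest between -0.02 and 0.02 m and y of casting in the frame of rest between -0.016 and 0.016 m and z of casting in the frame of rest between -0.008 and 0.008 m and angle between casting's own z axis and vertical below 0.12 rad and angle between the x axis of casting and the x axis of station, either way round below 0.3 rad and contact force between the fingers and casting below 0.05 N), for 0.2 s.
2. the trigger is fully squeezed and held while the casting lies on the rest (x of casting in the frame of rest between -0.02 and 0.02 m and y of casting in the frame of rest between -0.016 and 0.016 m and z of casting in the frame of rest between -0.008 and 0.008 m and angle between casting's own z axis and vertical below 0.12 rad and angle between the x axis of casting and the x axis of station, either way round below 0.3 rad and value of joint trigger above 0.19 rad), for 0.5 s.
3. the trigger has sprung back, the casting still on the rest (x of casting in the frame of rest between -0.02 and 0.02 m and y of casting in the frame of rest between -0.016 and 0.016 m and z of casting in the frame of rest between -0.008 and 0.008 m and angle between casting's own z axis and vertical below 0.12 rad and angle between the x axis of casting and the x axis of station, either way round below 0.3 rad and value of joint trigger below 0.04 rad), for 0.1 s.
At the end, for the whole second after the job is handed in: the casting stands flat, pour block up, on the floor of the rack's empty bay (within 20 mm of its centre along the bay, 12 mm across, 6 mm in height, tilt under 0.12 rad, lengthwise within 0.2 rad either way round), released and at rest; the trigger is back (under 0.04 rad) (x of casting in the frame of rack_bay between -0.02 and 0.02 m and y of casting in the frame of rack_bay between -0.012 and 0.012 m and z of casting in the frame of rack_bay between -0.006 and 0.006 m and angle between casting's own z axis and vertical below 0.12 rad and angle between the x axis of casting and the x axis of rack, either way round below 0.2 rad and contact force between the fingers and casting below 0.05 N and linear speed of casting below 0.02 m/s and value of joint trigger below 0.04 rad); the robot touches nothing.
It fails at once if the trigger is worked (over 0.1 rad) while the casting is not lying on the rest (value of joint trigger above 0.1 rad and not (x of casting in the frame of rest between -0.02 and 0.02 m and y of casting in the frame of rest between -0.016 and 0.016 m and z of casting in the frame of rest between -0.008 and 0.008 m and angle between casting's own z axis and vertical below 0.12 rad and angle between the x axis of casting and the x axis of station, either way round below 0.3 rad)).
It fails at once if the casting is dropped (over 0.5 m/s out of the fingers) (linear speed of casting above 0.5 m/s and contact force between the fingers and casting below 0.05 N).
It fails at once if a bystander is displaced (the racked casting by over 20 mm; wedge, screwdriver, cup, bottle, jar, hammer or brush by over 30 mm) (distance of racked_casting from where it was at the start of the episode above 0.02 m or distance of any of wedge, screwdriver, cup, bottle, jar, hammer, brush from where it was at the start of the episode above 0.03 m).
It also fails if it takes over 72 s, if anything falls off the work surface, if the arm or the gripper's body presses on something with over 40 N, if the wrist force passes 120 N, or if a joint passes its speed limit or range.

## Working session

There is one attempt and no reset: what is moved stays moved. The work goes in short steps, Python scripts to look and compute and a shell command to move; the robot and the scene stay as the last step left them, time stands still between calls to the robot, and variables do not carry over. Pictures are saved under pics/ and viewed, at most 10 in all, crops included, and the job is handed in when it is done.

```bash
ls; mkdir -p pics
cat > h.py <<'E'
import numpy as np, cv2
from workcell import telemetry, optics, order
def cam(n):
    p=optics.camera_params(n); R=cv2.Rodrigues(np.array(p["rvec"],float))[0]
    return np.array(p["intrinsics"],float),R,np.array(p["tvec"],float).ravel()
def ray(n,uv):
    K,R,t=cam(n); d=R.T@np.linalg.solve(K,np.array([uv[0],uv[1],1.])); return -R.T@t,d
def onz(n,uv,z):
    o,d=ray(n,uv); return o+d*(z-o[2])/d[2]
def proj(n,P):
    K,R,t=cam(n); q=K@(R@np.array(P,float)+t); return q[:2]/q[2]
def two(a,b):
    (o1,d1),(o2,d2)=ray("top",a),ray("side",b)
    A=np.c_[d1,-d2]; s=np.linalg.lstsq(A,o2-o1,rcond=None)[0]
    p,q=o1+d1*s[0],o2+d2*s[1]; return (p+q)/2,np.linalg.norm(p-q)
def snap(n,f):
    im=optics.capture(n); cv2.imwrite("pics/"+f,im[:,:,::-1]); return im
E
python3 - <<'E'
from h import *
for n in("top","side"):
    snap(n,n+"0.png"); K,R,t=cam(n); print(n,(-R.T@t).round(3),K[0,0].round(1),R.round(2).tolist())
s=telemetry.get_obs();print(s["tcp_pos"],s["ee_rot"],s["grip_width"],s["time"])
E
```

```text
pics
top [0.291 0.007 1.357] 451.6 [[0.02, -1.0, 0.02], [-0.99, -0.03, -0.16], [0.16, -0.02, -0.99]]
side [0.386 0.874 0.9  ] 418.1 [[-0.99, -0.15, 0.0], [-0.1, 0.67, -0.73], [0.11, -0.72, -0.68]]
[0.14480536 0.60754228 0.23052236] [[-9.72785282e-01  2.31708240e-01 -2.94343421e-04]
 [ 2.31708416e-01  9.72784050e-01 -1.54961522e-03]
 [-7.27260288e-05 -1.57564472e-03 -9.99998756e-01]] 1.0023842480761158 0.1
```

View pics/top0.png

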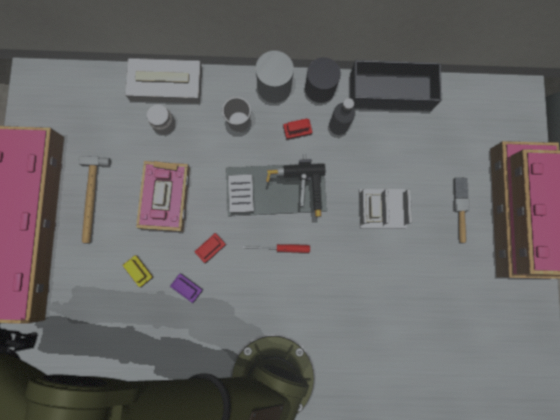

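View pics/side0.png

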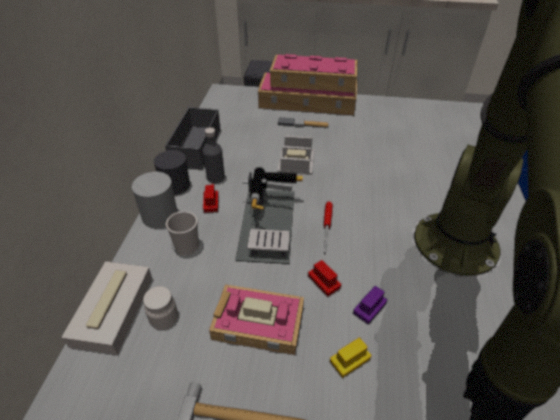

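Top view: the cream pour block is in the pink mould at (162,196). The rest is at (240,194), the gun at (300,175) with its grip at (317,200), and the rack at (385,208), its occupied bay at (375,208) and its empty bay at (398,208). Similar objects are red at (210,248) and (298,129), yellow at (137,271), purple at (186,288), the racked cream casting at (375,208), and a cream bar at (162,77). Only (162,196) is cream and sits in a mould cavity, so that is the casting. I'll enlarge it to confirm.

Run:
```python
from h import *
t=cv2.imread("pics/top0.png"); s=cv2.imread("pics/side0.png")
f=lambda im,x0,y0,w,h,k:cv2.resize(im[y0:y0+h,x0:x0+w],None,fx=k,fy=k,interpolation=cv2.INTER_CUBIC)
bright=lambda i:cv2.convertScaleAbs(i,alpha=1.4)
o=np.zeros((600,800,3),np.uint8)
a=f(t,130,150,66,90,6); b=f(t,220,150,66,90,6)[:, :396]
cv2.imwrite("pics/c1.png",bright(np.vstack([f(t,130,150,200,90,4)[:, :800],f(s,205,280,200,60,4)[:240]])))
cv2.imwrite("pics/c2.png",bright(np.vstack([f(t,290,150,130,90,6)[::2,::2],np.zeros((10,390,3),np.uint8)])) if 0 else bright(np.hstack([f(t,350,180,70,60,5),f(s,230,130,90,60,5)])))
```

```text
(no output)
```

View pics/c1.png

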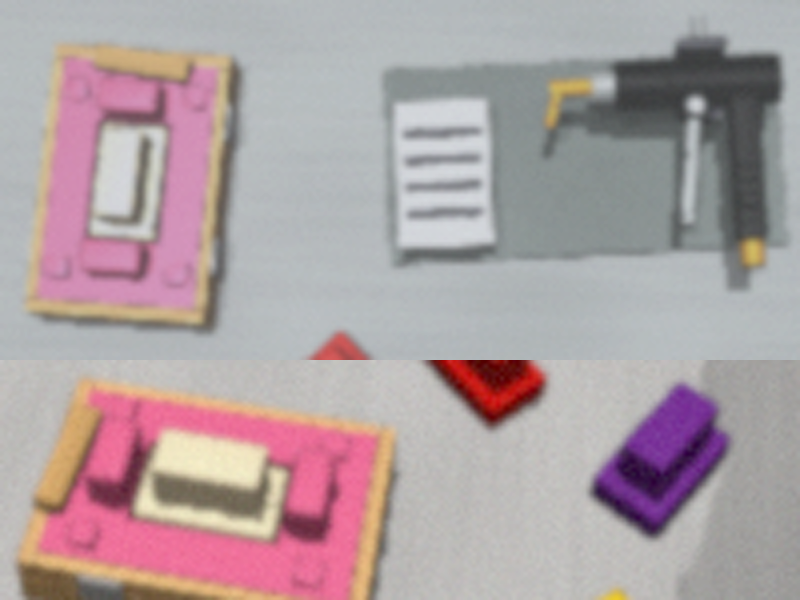

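View pics/c2.png

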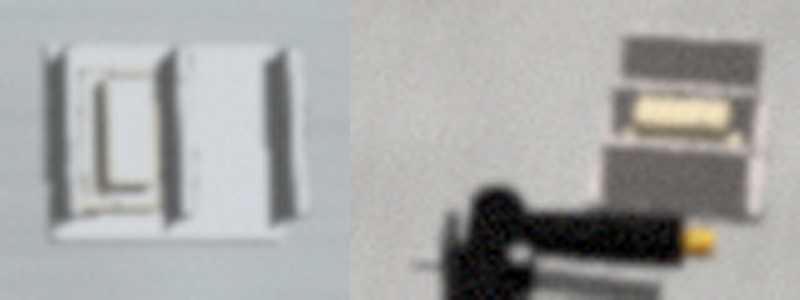

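The crop confirms it: the cream casting is in the mould between the pink upstands, with the wedge on the mould's +x edge. The rest's corners and the gun can be made out, and the rack's empty bay is the right-hand (-y) one. Next I'll measure with masks.

Run:
```python
from h import *
I={n:cv2.imread(f"pics/{n}0.png") for n in("top","side")}
def rect(name,n,mask,z,box):
    x0,y0,x1,y1=box; k=6
    m=np.zeros(mask.shape,np.uint8); m[y0:y1,x0:x1]=mask[y0:y1,x0:x1]
    c=max(cv2.findContours(m,cv2.RETR_EXTERNAL,cv2.CHAIN_APPROX_NONE)[0],key=cv2.contourArea)
    P=np.array([onz(n,p[0],z)[:2] for p in c])
    r=cv2.minAreaRect((P*1000).astype(np.float32)); print(name,n,"area",cv2.contourArea(c),"c",np.round(r[0],1),"size",np.round(r[1],1),"ang",round(r[2],2), "bb",cv2.boundingRect(c))
    return c
k=6
big={n:cv2.GaussianBlur(I[n],(3,3),0) for n in I}
for n in I:
    H=cv2.cvtColor(big[n],cv2.COLOR_BGR2HSV); 
    pts={"top":[(162,196),(148,200),(240,190),(270,190),(405,208),(372,208),(250,250),(300,200),(317,200)],"side":[(257,306),(250,318),(230,320),(270,238),(268,210),(297,153),(260,260),(292,193)]}[n]
    print(n,[(p,H[p[1],p[0]].tolist()) for p in pts])
Ht=cv2.cvtColor(big["top"],cv2.COLOR_BGR2HSV);Hs=cv2.cvtColor(big["side"],cv2.COLOR_BGR2HSV)
cream=cv2.inRange(Hs,(15,35,110),(35,140,255))
rect("casting blob","side",cream,.047,(238,292,278,326))
pinkwood_t=cv2.inRange(Ht,(0,50,60),(180,255,255))
rect("mould","top",pinkwood_t,.045,(130,155,192,236))
# casting silhouette in top: non-pink inside
ns=cv2.inRange(Ht,(0,0,90),(180,50,255)); rect("cast body","top",ns,.047,(150,176,174,214))
rest=cv2.inRange(Ht,(0,0,150),(180,60,255)); rect("rest","top",cv2.morphologyEx(rest,cv2.MORPH_CLOSE,np.ones((5,5))),.05,(226,172,257,216))
```

```text
top [((162, 196), [90, 2, 142]), ((148, 200), [164, 86, 151]), ((240, 190), [108, 11, 121]), ((270, 190), [90, 15, 104]), ((405, 208), [105, 7, 71]), ((372, 208), [50, 6, 139]), ((250, 250), [100, 11, 134]), ((300, 200), [96, 12, 108]), ((317, 200), [105, 9, 56])]
side [((257, 306), [24, 47, 172]), ((250, 318), [24, 47, 164]), ((230, 320), [170, 137, 166]), ((270, 238), [4, 13, 141]), ((268, 210), [60, 6, 87]), ((297, 153), [21, 53, 164]), ((260, 260), [60, 3, 80]), ((292, 193), [90, 3, 88])]
casting blob side area 638.0 c [511.5 335.6] size [56.5 82.8] ang 86.6 bb (239, 299, 37, 25)
mould top area 2926.5 c [513.  335.6] size [132.7 202. ] ang 87.44 bb (137, 161, 52, 70)
cast body top area 486.0 c [514.4 337.7] size [52.4 89.1] ang 86.89 bb (152, 180, 20, 31)
rest top area 319.0 c [502.  106.6] size [52.8 58.7] ang 5.88 bb (230, 192, 22, 18)
```

```bash
cat > mos.py <<'E'
from h import *
t=cv2.imread("pics/top0.png"); s=cv2.imread("pics/side0.png")
def pan(im,x0,y0,k):
    w,h=266//k,300//k
    c=cv2.resize(im[y0:y0+h,x0:x0+w],(266,300),interpolation=cv2.INTER_CUBIC)
    c=cv2.normalize(c,None,0,255,cv2.NORM_MINMAX)
    for i in range(0,w,5): cv2.line(c,(int((i+.5)*266/w),0),(int((i+.5)*266/w),6 if (x0+i)%10 else 14),(0,255,0),1)
    for i in range(0,h,5): cv2.line(c,(0,int((i+.5)*300/h)),(6 if (y0+i)%10 else 14,int((i+.5)*300/h)),(0,255,0),1)
    return c
cv2.imwrite("pics/m1.png",np.vstack([np.hstack([pan(t,145,175,7),pan(t,290,170,6),pan(t,355,180,4)]),np.hstack([pan(s,235,290,6),pan(s,242,160,4),pan(s,270,125,5)])]))
E
python3 mos.py
```

```text
(no output)
```

View pics/m1.png

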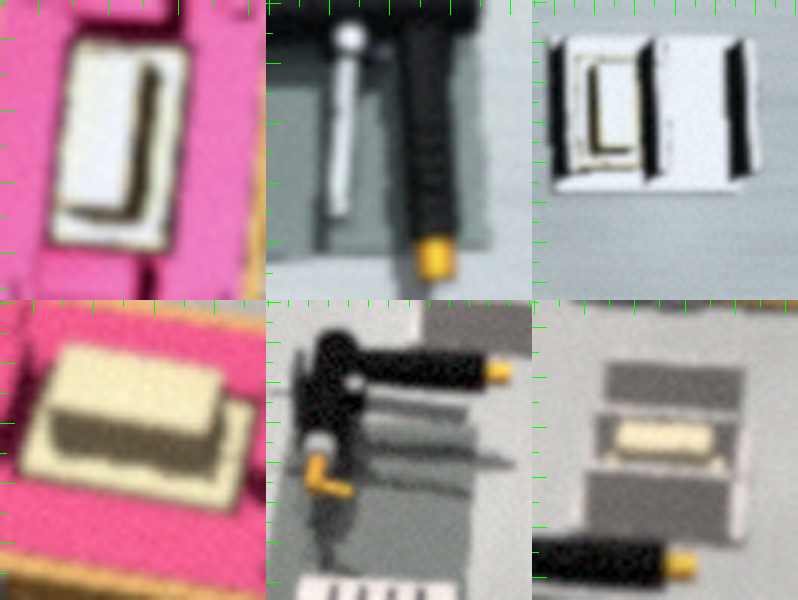

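Run:
```python
from h import *
def P(n,x0,y0,k,u0,v0,uv):
    w,h=266//k,300//k; return np.array([x0+(uv[0]-u0)*w/266-.5,y0+(uv[1]-v0)*h/300-.5])
T1=lambda *q:P("top",145,175,7,0,0,q); S1=lambda *q:P("side",235,290,6,0,300,q)
f=lambda a:np.round(a*1000,1)
tt=[T1(78,40),T1(146,48),T1(130,207),T1(60,205)]; ss=[S1(68,345),S1(224,372)]
# top-view order: TL=+x+y, TR=+x-y, BR=-x-y, BL=-x+y ; side: left=+x, near=+y
sd=[S1(50,408),S1(68,345),S1(224,372),S1(215,440)]
print("block 2view",[ (f(two(a,b)[0]),f(two(a,b)[1])) for a,b in zip(tt,sd)])
print("block centre 2view",f(two(sum(tt)/4,sum(sd)/4)[0]))
for n,L in(("top",tt),("side",sd)):
    q=[onz(n,p,.081)[:2] for p in L]; print(n,f(sum(q)/4),"long",f(np.linalg.norm(q[1]-q[2])),f(np.linalg.norm(q[0]-q[3])),"wid",f(np.linalg.norm(q[0]-q[1])),f(np.linalg.norm(q[2]-q[3])),"yaw",np.degrees([np.arctan2(*(q[1]-q[2])[::-1]),np.arctan2(*(q[0]-q[3])[::-1])]).round(1))
# rest, top view (c1) and side
C=lambda u,v:np.array([130+(u+.5)/4-.5,150+(v+.5)/4-.5])
r=[onz("top",C(*p),.05)[:2] for p in((393,101),(490,98),(495,247),(400,250))]
print("rest",f(sum(r)/4),"yaw",np.degrees([np.arctan2(*(r[0]-r[3])[::-1]),np.arctan2(*(r[1]-r[2])[::-1])]).round(1),"sizes",f(np.linalg.norm(r[0]-r[1])),f(np.linalg.norm(r[0]-r[3])))
# station plate corners z=.008
for nm,p in dict(TL=(383,70),BL=(392,262),BR=(787,247)).items(): print("plate",nm,f(onz("top",C(*p),.008)))
G=lambda *q:P("top",290,170,6,266,0,q)
for nm,p,z in [("trig front top-end",(332,55),.101),("trig front tip",(328,213),.101),("trig back tip",(350,215),.101),("grip left@190",(405,190),.09),("grip right@190",(447,190),.09),("grip end black",(435,238),.104),("pivot",(349,38),.101)]: print(nm,f(onz("top",G(*p),z)))
R3=lambda *q:P("top",355,180,4,532,0,q)
for nm,p,z in [("c1 top+y? near",(553,178),.06),("c2 near",(655,178),.06),("c3 near",(745,180),.06),("c1 far",(563,37),.06),("c2 far",(656,38),.06),("c3 far",(745,38),.06),("c3base far",(727,38),.008),("c3base near",(731,180),.008),("floor nearL",(553,191),.008),("floor nearR",(738,191),.008)]: print(nm,f(onz("top",R3(*p),z)))
R6=lambda *q:P("side",270,125,5,532,300,q)
for nm,p,z in [("s c1 +x",(588,472),.06),("s c1 -x",(730,483),.06),("s c2 +x",(597,412),.06),("s c2 -x",(738,420),.06),("s c3 +x",(606,362),.06),("s c3 -x",(745,370),.06)]: print(nm,f(onz("side",R6(*p),z)))
```

```text
block 2view [(array([547.4, 350.4,  75.7]), np.float64(7.7)), (array([545.4, 322.2,  76.8]), np.float64(6.2)), (array([482.3, 324.9,  75.8]), np.float64(3.0)), (array([481.9, 353.9,  73.7]), np.float64(4.6))]
block centre 2view [514.2 337.9  75.3]
top [516.  336.5] long 64.7 67.1 wid 28.0 28.3 yaw [-2.1 -2.4]
side [510.7 341.8] long 61.3 63.8 wid 28.8 30.1 yaw [-2.9 -4. ]
rest [524.9 106.9] yaw [5.  3.8] sizes 71.5 111.1
plate TL [611.3 160.    8. ]
plate BL [463.8 146.9   8. ]
plate BR [ 483.  -150.3    8. ]
trig front top-end [561.8 -64.7 101. ]
trig front tip [486.  -64.2 101. ]
trig back tip [485.3 -74.4 101. ]
grip left@190 [ 499.7 -100.9   90. ]
grip right@190 [ 500.2 -120.7   90. ]
grip end black [ 475. -114.  104.]
pivot [570.3 -72.6 101. ]
c1 top+y? near [ 441.2 -241.5   60. ]
c2 near [ 443.1 -315.3   60. ]
c3 near [ 443.3 -380.5   60. ]
c1 far [ 545.5 -249.1   60. ]
c2 far [ 546.6 -317.3   60. ]
c3 far [ 548.4 -382.6   60. ]
c3base far [ 558.4 -384.5    8. ]
c3base near [ 449.2 -385.5    8. ]
floor nearL [ 437.4 -251.4    8. ]
floor nearR [ 440.9 -390.6    8. ]
s c1 +x [ 541.2 -243.4   60. ]
s c1 -x [ 446.5 -245.5   60. ]
s c2 +x [ 544.9 -312.8   60. ]
s c2 -x [ 447.8 -317.9   60. ]
s c3 +x [ 547.2 -374.8   60. ]
s c3 -x [ 448.4 -379.6   60. ]
```

Measurements from both views:

| Item | Position (mm) | Yaw | Check |
|---|---|---|---|
| Casting | (513.5, 338), block top about 75–81 | −2.7° | Block size about 64 x 29, matches |
| Station origin | (532.5, 3) | 4.3° | Plate corners agree within 2 |
| Rest | (525, 107) | 4.3° | 71 x 111, matches |
| Squeeze point | (517, −100) | 4.3° | Agrees with grip and trigger edges |
| Bay | about (497, −352.7) | about 1.5° | Cheek spacing matches |

Now I'll move.

```bash
python3 -m pendant '[[[0,0,0.78,0.945,-0.69,0,-1],[0,0,0.78,0.945,-0.69,0,-1],[0,0,0.78,0.945,-0.69,0,-1],[0,0,0,0.945,-0.69,0,-1],[0,0,0,0.945,-0.69,0,-1],[0,0,0,0.945,-0.69,0,-1],[0,0,0,0.945,-0.69,0,-1],[0,0,0,0.945,-0.69,0,-1]]]' 60 && python3 -m pendant '[[[0,0,0,0.945,-0.69,0,-1],[0,0,0,0.945,-0.69,0,-1],[0,0,0,0.945,-0.69,0,-1],[0,0,0,0.945,-0.69,0,-1],[0,0,0,0.945,-0.69,-0.5,-1],[0,0,0,0,0,-1,-1],[0,0,0,0,0,-1,-1],[0,0,0,0,0,0,-1]]]'; python3 -c "
from workcell import telemetry;s=telemetry.get_obs();print(s['time'],s['tcp_pos'],s['ee_rot'][0],s['ee_rot'][1])"
```

```text
time: 1.1
tcp_pos: [0.3724, 0.4414, 0.2309]
ee_rot: [[-0.999, 0.047, -0.001], [0.047, 0.999, -0.001], [0.0, -0.001, -1.0]]
contact_force: [-0.2, 0.1, 0.3]
grip_width: 0.999
grasp_force: 0.0
time: 2.1
tcp_pos: [0.512, 0.3377, 0.1539]
ee_rot: [[-0.999, 0.047, -0.005], [0.047, 0.999, -0.003], [0.004, -0.003, -1.0]]
contact_force: [-0.8, 0.6, 0.2]
grip_width: 1.001
grasp_force: 0.0
2.1 [0.51199632 0.33771992 0.15386239] [-0.99890515  0.04656002 -0.0045453 ] [ 0.04657449  0.99890991 -0.00313048]
```

```bash
python3 -m pendant '[[[0,0,0,0.05,0,-0.8,-1],[0,0,0,0,0,-0.8,-1],[0,0,0,0,0,-0.8,-1],[0,0,0,0,0,-0.6,-1],[0,0,0,0,0,-0.35,-1],[0,0,0,0,0,0,-1],[0,0,0,0,0,0,-1]]]'; python3 -c "
from h import *
a=snap('side','s1.png');b=snap('top','t1.png')
f=lambda im,x0,y0:cv2.resize(im[y0:y0+75,x0:x0+100],None,fx=4,fy=4,interpolation=cv2.INTER_CUBIC)
cv2.imwrite('pics/g1.png',np.hstack([f(a,200,260),f(b,110,155)])[:,:,::-1])"
```

```text
time: 2.98
tcp_pos: [0.5153, 0.3393, 0.0568]
ee_rot: [[-0.999, 0.046, 0.001], [0.046, 0.999, 0.001], [-0.001, 0.001, -1.0]]
contact_force: [0.3, -0.0, 0.7]
grip_width: 1.0
grasp_force: 0.0
```

View pics/g1.png

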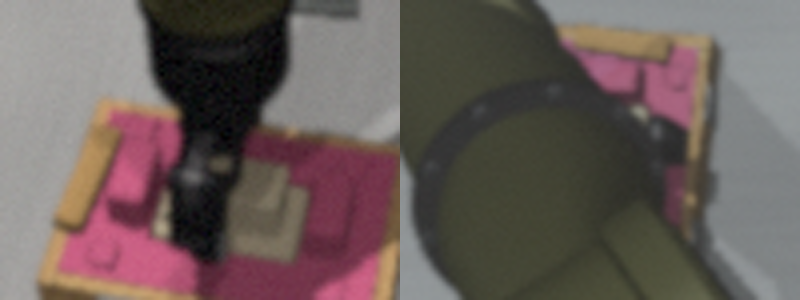

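The side view shows the near finger straddling the block, its tip at crop (205,255), which is full-frame (251,324). I'll check that against its expected projection.

Run:
```python
from h import *
for p in([.515,.382,.069],[.515,.397,.069],[.513,.338,.081],[.513,.353,.047]): print(proj("side",p).round(1),((proj("side",p)-[200,260])*4).round())
```

```text
[252.5 322.7] [210. 251.]
[251.2 328.6] [205. 274.]
[256.8 303.1] [227. 172.]
[256.1 316.9] [224. 228.]
```

```bash
python3 -m pendant '[[[0,0,0,-0.05,0,-0.12,-1],[0,0,0,0,0,0,0.2],[0,0,0,0,0,0,1],[0,0,0,0,0,0,1],[0,0,0,0,0,0,1],[0,0,0,0,0,0,1],[0,0,0,0,0,0,1]]]' 50 &&  python3 -m pendant '[[[0,0,0,0,0,0.15,1],[0,0,0,0,0,0.3,1],[0,0,0,0,0,0.4,1],[0,0,0,0,0,0.6,1],[0,0,0,0,0,0.6,1],[0,0,0,0,0,0.6,1],[0,0,0,0,0,0.6,1],[0,0,0,0,0,0,1]]]'
```

```text
time: 3.95
tcp_pos: [0.5135, 0.339, 0.0524]
ee_rot: [[-0.999, 0.047, 0.0], [0.047, 0.999, 0.0], [-0.0, 0.0, -1.0]]
contact_force: [0.3, 0.6, 2.3]
grip_width: 0.343
grasp_force: 50.6
time: 4.95
tcp_pos: [0.5141, 0.3395, 0.1517]
ee_rot: [[-0.999, 0.047, 0.003], [0.047, 0.999, 0.002], [-0.003, 0.002, -1.0]]
contact_force: [0.3, -0.1, -1.8]
grip_width: 0.344
grasp_force: 50.2
```

```bash
python3 -m pendant '[[[0,0,0,0.04,-0.4,0,1],[0,0,0.76,0.04,-0.9,0,1],[0,0,0.76,0.04,-0.95,0,1],[0,0,0,0.04,-0.95,0,1],[0,0,0,0.04,-0.95,0,1],[0,0,0,0.04,-0.95,0,1],[0,0,0,0.04,-0.95,0,1],[0,0,0,0.04,-0.9,0,1]]]' && python3 -m pendant '[[[0,0,0,0.04,-0.8,0,1],[0,0,0,0,0,-0.5,1],[0,0,0,0,0,-0.6,1],[0,0,0,0,0,-0.6,1],[0,0,0,0,0,-0.4,1],[0,0,0,0,0,0,1],[0,0,0,0,0,0,1]]]'
python3 - <<'E'
from h import *
a=snap('side','s2.png');b=snap('top','t2.png')
f=lambda im,x0,y0:cv2.resize(im[y0:y0+75,x0:x0+80],None,fx=5,fy=5,interpolation=cv2.INTER_CUBIC)
cv2.imwrite('pics/g2.png',cv2.convertScaleAbs(np.hstack([f(a,225,195),f(b,200,155)])[:,:,::-1],alpha=1.4))
E
```

```text
time: 5.95
tcp_pos: [0.5223, 0.1281, 0.1488]
ee_rot: [[-0.997, -0.074, -0.002], [-0.074, 0.997, -0.001], [0.002, -0.001, -1.0]]
contact_force: [0.2, -1.0, -0.6]
grip_width: 0.338
grasp_force: 50.1
time: 6.82
tcp_pos: [0.5243, 0.1067, 0.0869]
ee_rot: [[-0.997, -0.075, 0.0], [-0.075, 0.997, 0.0], [-0.0, 0.0, -1.0]]
contact_force: [1.1, -1.0, -1.6]
grip_width: 0.342
grasp_force: 50.1
```

View pics/g2.png

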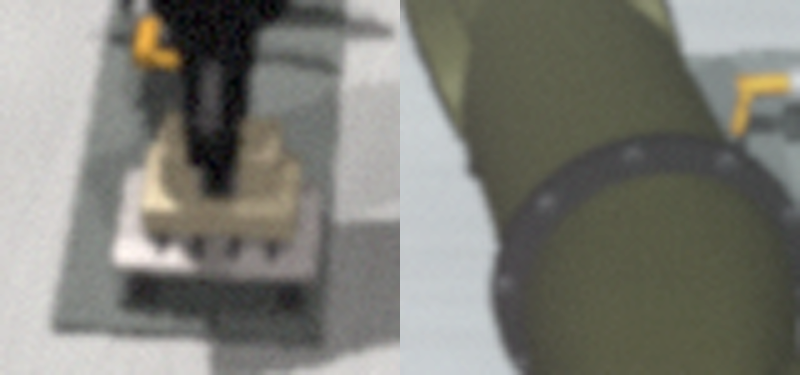

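Side view: the casting's front edge (crop u 140–297, middle 219) is centred over the rest's (113–320, middle 216), about 9 mm above it. Lower gently until it makes contact.

```bash
python3 -m pendant '[[[0,0,0,0,0,-0.1,1],[0,0,0,0,0,-0.1,1],[0,0,0,0,0,-0.05,1],[0,0,0,0,0,0,1],[0,0,0,0,0,0,1]]]'
```

```text
time: 7.55
tcp_pos: [0.5242, 0.1064, 0.0792]
ee_rot: [[-0.997, -0.075, -0.0], [-0.075, 0.997, -0.0], [0.0, -0.0, -1.0]]
contact_force: [-0.2, -0.2, -2.5]
grip_width: 0.343
grasp_force: 50.1
```

```bash
python3 -m pendant '[[[0,0,0,0,0,-0.05,1],[0,0,0,0,0,0,1],[0,0,0,0,0,0,1]]]'; python3 -m pendant '[[[0,0,0,0,0,-0.03,1],[0,0,0,0,0,0,1],[0,0,0,0,0,0,1]]]'
```

```text
time: 7.92
tcp_pos: [0.5242, 0.1064, 0.0777]
ee_rot: [[-0.997, -0.075, -0.0], [-0.075, 0.997, -0.0], [0.0, -0.0, -1.0]]
contact_force: [-0.6, 0.9, -1.4]
grip_width: 0.347
grasp_force: 50.1
time: 8.3
tcp_pos: [0.5243, 0.1064, 0.0773]
ee_rot: [[-0.997, -0.075, 0.001], [-0.075, 0.997, -0.0], [-0.0, -0.0, -1.0]]
contact_force: [-1.8, -0.1, 5.6]
grip_width: 0.342
grasp_force: 51.0
```

Contact at 5.6 N, with TCP z at 77.3 against a predicted 77.4. Release and raise.

```bash
python3 -m pendant '[[[0,0,0,0,0,0,0.2],[0,0,0,0,0,0,-0.3],[0,0,0,0,0,0,-1],[0,0,0,0,0,0,-1],[0,0,0,0,0,0,-1],[0,0,0,0,0,0.5,-1],[0,0,0,0,0,0.9,-1],[0,0,0,0,0,0.9,-1]]]'; python3 -m pendant '[[[0,0,0,0,0,0.9,-1],[0,0,0,0,0,0.9,-1],[0,0,0,0,-0.5,0.5,-1],[0,0,0,0,-0.9,0,-1],[0,0,0,0,-0.9,0,-1],[0,0,0,0,-0.9,0,-1],[0,0,0,0,-0.9,0,-1],[0,0,0,0,0,0,-1]]]'
```

```text
time: 9.3
tcp_pos: [0.5242, 0.1065, 0.1475]
ee_rot: [[-0.997, -0.075, 0.0], [-0.075, 0.997, 0.0], [-0.0, 0.0, -1.0]]
contact_force: [0.3, 0.4, -0.2]
grip_width: 1.002
grasp_force: 0.0
time: 10.3
tcp_pos: [0.5236, -0.0204, 0.2148]
ee_rot: [[-0.998, -0.07, -0.001], [-0.07, 0.998, -0.002], [0.001, -0.002, -1.0]]
contact_force: [-0.3, 0.7, -0.5]
grip_width: 0.997
grasp_force: 0.0
```

```bash
python3 -m pendant '[[[0,0,0,-0.08,-0.89,0,-1],[0,0,0,-0.08,-0.89,0,-1],[0,0,0,-0.08,-0.85,0,-1],[0,0,0,0,0,-0.8,-1],[0,0,0,0,0,-0.8,-1],[0,0,0,0,0,-0.6,-1],[0,0,0,0,0,0,-1],[0,0,0,0,0,0,-1]]]'
python3 - <<'E'
from h import *
a=snap('side','s3.png');b=snap('top','t3.png')
f=lambda im,x0,y0:cv2.resize(im[y0:y0+100,x0:x0+80],None,fx=5,fy=5,interpolation=cv2.INTER_CUBIC)
cv2.imwrite('pics/g3.png',cv2.convertScaleAbs(np.hstack([f(a,230,155),f(b,210,130)])[:,:,::-1],alpha=1.6))
E
```

```text
time: 11.3
tcp_pos: [0.5173, -0.0953, 0.1495]
ee_rot: [[-0.997, -0.075, 0.001], [-0.075, 0.997, 0.0], [-0.001, -0.0, -1.0]]
contact_force: [-1.0, -1.3, 0.5]
grip_width: 1.001
grasp_force: 0.0
```

View pics/g3.png

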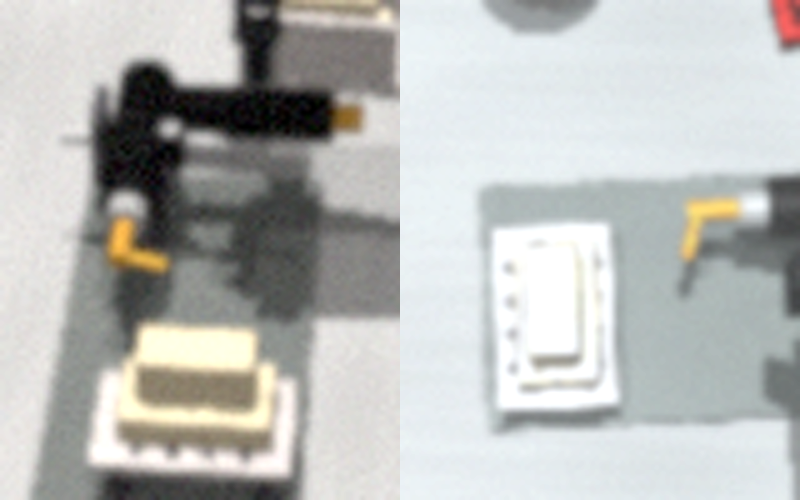

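The casting sits centred and flat on the rest: in the side view, casting 118–272 against rest 90–295; in the top view it is central too. Next I'll check where the fingers should project and measure the commanded offset.

Run:
```python
from h import *
s=telemetry.get_obs();p=s["tcp_pos"];y=s["ee_rot"][:,1]
for k in(.0425,.057,-.0425,-.057): print(k,((proj("side",p+y*k+[0,0,.013])-[230,155])*5).round())
c,sn=np.cos(.075),np.sin(.075); W=lambda x,yy,z:[.5325+c*x-sn*yy,.003+sn*x+c*yy,z]
for nm,q in dict(tip=W(-67,-114,90),gripstart=W(37,-103,104),trigtip=W(-53,-67,101),pad=W(-23,-67,101)).items():
    q=W(*[v/1000 for v in {"tip":(-67,-114,90),"gripstart":(37,-103,104),"trigtip":(-53,-67,101),"pad":(-23,-67,101)}[nm]]); print(nm,((proj("side",q)-[230,155])*5).round(), np.round(q,3))
im=cv2.imread("pics/s0" ".png") if 0 else cv2.imread("pics/side0.png")
f=cv2.resize(im[155:215,230:310],None,fx=9,fy=9,interpolation=cv2.INTER_CUBIC)
cv2.imwrite("pics/gun.png",cv2.convertScaleAbs(f,alpha=2.2))
```

```text
0.0425 [254.  77.]
0.057 [252.  93.]
-0.0425 [263. -11.]
-0.057 [265. -25.]
tip [332. 114.] [ 0.474 -0.116  0.09 ]
gripstart [161.  99.] [ 0.577 -0.097  0.104]
trigtip [306. 149.] [ 0.485 -0.068  0.101]
pad [255. 146.] [ 0.515 -0.066  0.101]
```

View pics/gun.png

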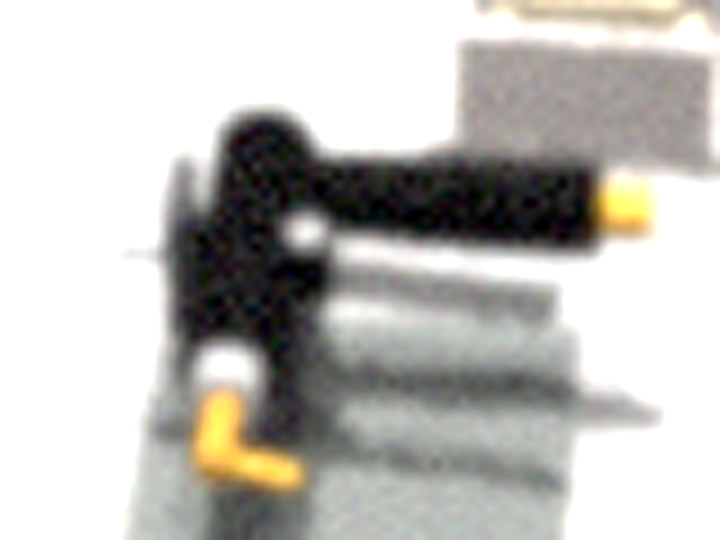

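Gun view: the trigger bar tip at (555,300) and the grip end at (600,205) agree with the model to about 1 px. The trigger front is at y ≈ −64.5. I'll go down at y ≈ −97.5, then centre on −100.5.

```bash
python3 -m pendant '[[[0,0,0,0,-0.07,0,-1],[0,0,0,0,0,-0.5,-1],[0,0,0,0,0,-0.5,-1],[0,0,0,0,0,-0.5,-1],[0,0,0,0,0,-0.4,-1],[0,0,0,0,0,0,-1]]]' 30; python3 -m pendant '[[[0,0,0,0,-0.05,-0.4,-1],[0,0,0,0,0,-0.42,-1],[0,0,0,0,-0.05,0,-1],[0,0,0,0,0,0,-1],[0,0,0,0,0,0,-1]]]' 30
```

```text
time: 12.15
tcp_pos: [0.5162, -0.0975, 0.0905]
ee_rot: [[-0.997, -0.075, -0.002], [-0.075, 0.997, 0.0], [0.002, 0.001, -1.0]]
contact_force: [0.7, 0.8, 0.5]
grip_width: 1.0
grasp_force: 0.0
time: 12.78
tcp_pos: [0.5173, -0.1007, 0.0675]
ee_rot: [[-0.997, -0.075, 0.001], [-0.075, 0.997, -0.0], [-0.001, -0.0, -1.0]]
contact_force: [-0.5, 0.1, -0.3]
grip_width: 1.001
grasp_force: 0.0
```

Clear of everything. Close until fully squeezed.

```bash
python3 -m pendant '[[[0,0,0,0,0,0,-0.5],[0,0,0,0,0,0,-0.2],[0,0,0,0,0,0,0.1],[0,0,0,0,0,0,0.3],[0,0,0,0,0,0,0.3],[0,0,0,0,0,0,0.3]]]' 30
```

```text
time: 13.52
tcp_pos: [0.5172, -0.0996, 0.0681]
ee_rot: [[-0.997, -0.077, 0.001], [-0.077, 0.997, 0.001], [-0.001, 0.0, -1.0]]
contact_force: [-1.4, 3.6, 9.7]
grip_width: 0.523
grasp_force: 34.3
```

Opening is 44.5 mm with 34 N on the pads, so it is fully squeezed. Hold, then release slowly.

```bash
python3 -m pendant '[[[0,0,0,0,0,0,0.3],[0,0,0,0,0,0,0.3],[0,0,0,0,0,0,0.3],[0,0,0,0,0,0,0.3],[0,0,0,0,0,0,0.3],[0,0,0,0,0,0,0.3],[0,0,0,0,0,0,0.3]]]' 30; python3 -m pendant '[[[0,0,0,0,0,0,-0.1],[0,0,0,0,0,0,-0.4],[0,0,0,0,0,0,-0.7],[0,0,0,0,0,0,-1],[0,0,0,0,0,0,-1],[0,0,0,0,0,0,-1],[0,0,0,0,0,0,-1]]]'
```

```text
time: 14.4
tcp_pos: [0.5172, -0.0996, 0.0682]
ee_rot: [[-0.997, -0.077, 0.001], [-0.077, 0.997, 0.001], [-0.001, 0.0, -1.0]]
contact_force: [-2.9, 3.7, 10.6]
grip_width: 0.527
grasp_force: 34.3
time: 15.28
tcp_pos: [0.517, -0.1008, 0.0672]
ee_rot: [[-0.997, -0.075, 0.0], [-0.075, 0.997, -0.0], [-0.0, -0.0, -1.0]]
contact_force: [0.6, -0.3, -0.2]
grip_width: 1.005
grasp_force: 0.0
```

```bash
python3 -m pendant '[[[0,0,0,0,0.05,0,-1],[0,0,0,0,0.05,0.3,-1],[0,0,0,0,0,0.6,-1],[0,0,0,0,0,0.9,-1],[0,0,0,0,0,0.9,-1],[0,0,0,0,0,0.9,-1],[0,0,0,0,0,0.9,-1],[0,0,0,0,0,0.5,-1]]]'
```

```text
time: 16.27
tcp_pos: [0.5174, -0.0975, 0.2191]
ee_rot: [[-0.997, -0.075, 0.002], [-0.075, 0.997, -0.0], [-0.002, -0.001, -1.0]]
contact_force: [-0.6, -0.1, 0.1]
grip_width: 1.0
grasp_force: 0.0
```

Run:
```python
from h import *
s=telemetry.get_obs();print(np.round(s["qpos"],2))
im=cv2.imread("pics/t3.png"); b=im.astype(int)
# casting body vs rest in side view, cream mask
a=cv2.cvtColor(cv2.GaussianBlur(cv2.imread("pics/s3.png"),(3,3),0),cv2.COLOR_BGR2HSV)
m=cv2.inRange(a,(15,35,100),(35,140,255)); M=np.zeros_like(m); M[215:255,245:290]=m[215:255,245:290]
c=max(cv2.findContours(M,0,1)[0],key=cv2.contourArea); print(cv2.boundingRect(c))
q=np.array([onz("side",p[0],.072)[:2] for p in c])*1000; print(cv2.minAreaRect(q.astype(np.float32)))
# side: body front-top corners from 5x crop
for p in((118,395),(272,395)): print(onz("side",(230+p[0]/5-.5,155+p[1]/5-.5),.072).round(4))
```

```text
[ 0.3   0.36 -0.22  1.78  0.09  1.    1.69]
(253, 219, 32, 25)
((523.4310302734375, 98.81182861328125), (84.37821197509766, 84.00593566894531), 3.3483259677886963)
[0.5649 0.1164 0.072 ]
[0.4824 0.1039 0.072 ]
```

```bash
python3 -m pendant '[[[0,0,-0.98,0.028,0.85,0,-1],[0,0,-0.98,0.028,0.85,0,-1],[0,0,-0.98,0.028,0.85,0,-1],[0,0,-0.98,0.028,0.85,0,-1],[0,0,-0.98,0.028,0.85,0,-1],[0,0,-0.98,0.028,0.85,0,-1],[0,0,-0.98,0.028,0.85,0,-1],[0,0,-0.98,0.028,0.85,0,-1]]]'; python3 -m pendant '[[[0,0,-0.98,0,0,0,-1],[0,0,-0.98,0,0,0,-1],[0,0,-0.98,0,0,0,-1],[0,0,-0.98,0,0,0,-1],[0,0,-0.98,0,0,0,-1],[0,0,-0.98,0,0,0,-1],[0,0,-0.98,0,0,0,-1],[0,0,-0.98,0,0,0,-1]]]';python3 -m pendant '[[[0,0,-0.98,0,0,0,-1],[0,0,-0.98,0,0,0,-1],[0,0,-0.98,0,0,0,-1],[0,0,-0.98,0,0,0,-1],[0,0,0,0,0,-0.8,-1],[0,0,0,0,0,-0.8,-1],[0,0,0,0,0,0,-1],[0,0,0,0,0,0,-1]]]'
```

```text
time: 17.27
tcp_pos: [0.5234, 0.1073, 0.217]
ee_rot: [[-0.85, 0.527, -0.001], [0.527, 0.85, -0.0], [0.0, -0.0, -1.0]]
contact_force: [0.8, 0.7, -0.5]
grip_width: 1.001
grasp_force: 0.0
time: 18.27
tcp_pos: [0.5234, 0.1064, 0.217]
ee_rot: [[-0.379, 0.925, -0.001], [0.925, 0.379, -0.0], [0.0, -0.001, -1.0]]
contact_force: [-0.1, 0.2, -0.4]
grip_width: 0.999
grasp_force: 0.0
time: 19.27
tcp_pos: [0.524, 0.1065, 0.1698]
ee_rot: [[-0.078, 0.997, 0.0], [0.997, 0.078, 0.0], [0.0, 0.0, -1.0]]
contact_force: [-0.1, -0.9, 0.6]
grip_width: 1.005
grasp_force: 0.0
```

```bash
python3 -m pendant '[[[0,0,0,0,0,-0.7,-1],[0,0,0,0,0,-0.7,-1],[0,0,0,0,0,-0.7,-1],[0,0,0,0,0,-0.5,-1],[0,0,0,0,0,-0.3,-1],[0,0,0,0,0,-0.2,-1],[0,0,0,0,0,-0.17,-1],[0,0,0,0,0,0,-1]]]'; python3 -m pendant '[[[0,0,0,0,0,0,-0.7],[0,0,0,0,0,0,-0.4],[0,0,0,0,0,0,-0.2],[0,0,0,0,0,0,0],[0,0,0,0,0,0,1],[0,0,0,0,0,0,1]]]' 40
```

```text
time: 20.27
tcp_pos: [0.5237, 0.1064, 0.071]
ee_rot: [[-0.078, 0.997, -0.0], [0.997, 0.078, -0.0], [-0.0, -0.0, -1.0]]
contact_force: [-0.7, 0.5, 0.6]
grip_width: 1.003
grasp_force: 0.0
time: 21.02
tcp_pos: [0.5239, 0.1064, 0.0716]
ee_rot: [[-0.078, 0.997, 0.001], [0.997, 0.078, 0.0], [0.0, 0.001, -1.0]]
contact_force: [-0.0, -0.1, 6.6]
grip_width: 0.74
grasp_force: 44.7
```

```bash
python3 -m pendant '[[[0,0,0,0,0,0.2,1],[0,0,0,0,0,0.5,1],[0,0,0,0,0,0.8,1],[0,0,0,0,0,0.9,1],[0,0,0,0,0,0.9,1],[0,0,0,0,0,0.9,1],[0,0,0,0,0,0.7,1],[0,0,0,0,0,0,1]]]'; python3 -m pendant '[[[0,0,0,-0.05,-0.5,0,1],[0,0,0,-0.05,-0.9,0,1],[0,0,0,-0.05,-0.9,0,1],[0,0,0,-0.05,-0.9,0,1],[0,0,0,-0.05,-0.9,0,1],[0,0,0,-0.05,-0.9,0,1],[0,0,0,-0.05,-0.9,0,1],[0,0,0,-0.05,-0.9,0,1]]]';  python3 -m pendant '[[[0,0,-0.65,-0.05,-0.9,0,1],[0,0,0,-0.05,-0.9,0,1],[0,0,0,-0.05,-0.9,0,1],[0,0,0,-0.05,-0.9,0,1],[0,0,0,-0.05,-0.9,0,1],[0,0,0,-0.05,-0.9,0,1],[0,0,0,-0.05,-0.9,0,1],[0,0,0,-0.05,-0.9,0,1]]]'; python3 -m pendant '[[[0,0,0,-0.05,-0.9,0,1],[0,0,0,-0.05,-0.4,-0.3,1],[0,0,0,0,0,-0.7,1],[0,0,0,0,0,-0.8,1],[0,0,0,0,0,-0.6,1],[0,0,0,0,0,0,1],[0,0,0,0,0,0,1]]]'
python3 - <<'E'
from h import *
a=snap('side','s4.png');b=snap('top','t4.png')
f=lambda im,x0,y0:cv2.resize(im[y0:y0+60,x0:x0+80],None,fx=5,fy=5,interpolation=cv2.INTER_CUBIC)
cv2.imwrite('pics/g4.png',cv2.convertScaleAbs(np.hstack([f(a,260,120),f(b,345,175)])[:,:,::-1],alpha=1.4))
E
```

```text
time: 22.02
tcp_pos: [0.5245, 0.1065, 0.2202]
ee_rot: [[-0.078, 0.997, 0.004], [0.997, 0.078, 0.001], [0.001, 0.004, -1.0]]
contact_force: [0.2, 0.1, -1.0]
grip_width: 0.742
grasp_force: 44.3
time: 23.02
tcp_pos: [0.5103, -0.0996, 0.2169]
ee_rot: [[-0.077, 0.997, -0.003], [0.997, 0.077, -0.0], [0.0, -0.003, -1.0]]
contact_force: [-0.8, -1.2, -0.7]
grip_width: 0.74
grasp_force: 44.3
time: 24.02
tcp_pos: [0.498, -0.3152, 0.2167]
ee_rot: [[-0.025, 1.0, -0.003], [1.0, 0.025, 0.001], [0.001, -0.003, -1.0]]
contact_force: [-0.0, -1.1, -1.6]
grip_width: 0.745
grasp_force: 44.3
time: 24.9
tcp_pos: [0.4966, -0.3526, 0.1462]
ee_rot: [[-0.026, 1.0, -0.0], [1.0, 0.026, 0.0], [0.0, -0.0, -1.0]]
contact_force: [-0.2, -0.4, -1.2]
grip_width: 0.741
grasp_force: 44.4
```

View pics/g4.png

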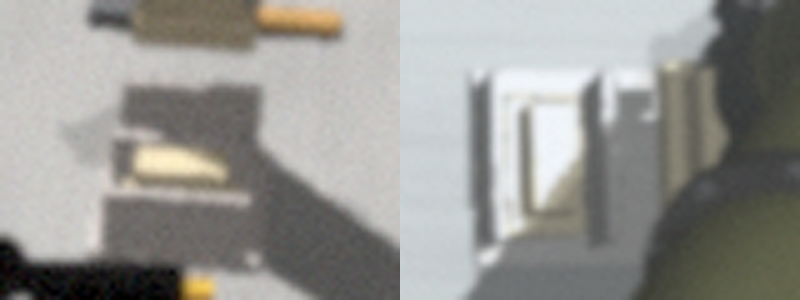

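Side view: the held casting (u 135–255, lower edge v 46) is above and beyond the rack's third cheek (u 122–260, v 87). Top view: the casting's left lower edge is at u 660, with empty bay floor to its left. I'll check the camera bias numerically against the known held pose.

Run:
```python
from h import *
g=lambda f:cv2.GaussianBlur(cv2.imread("pics/"+f),(3,3),0)
def edge(p):  # subpixel positions of strongest gradients
    d=np.gradient(p); o=[]
    for i in range(1,len(d)-1):
        if abs(d[i])>6 and abs(d[i])>=abs(d[i-1]) and abs(d[i])>abs(d[i+1]):
            a,b,c=abs(d[i-1]),abs(d[i]),abs(d[i+1]); o.append((round(i+.5*(a-c)/(a-2*b+c),2),round(d[i],0)))
    return o
s4,t4,s0,t0=[cv2.imread("pics/"+x).mean(2) for x in("s4.png","t4.png","side0.png","top0.png")]
# held casting: side lower edge (rows) near its middle columns; side x-ends
print("held rows cols296-303",[(a+122,b) for a,b in edge(s4[122:140,296:304].mean(1))])
print("held cols rows124-127",[(a+280,b) for a,b in edge(s4[124:128,280:318].mean(0))])
print("top held +y edge cols, rows195-205",[(a+445,b) for a,b in edge(t4[195:206,445:490].mean(0))])
# cheeks from initial pics
print("side cheek rows, cols 290-306",[(a+132,b) for a,b in edge(s0[132:176,294:303].mean(1))])
print("side c3 cols rows 140-144",[(a+280,b) for a,b in edge(s0[140:145,280:322].mean(0))])
for r in((195,200),(205,210),(217,221)): print("top cols",r,[(a+355,b) for a,b in edge(t0[r[0]:r[1],355:420].mean(0))])
print("top rows bay cols 394-403",[(a+183,b) for a,b in edge(t0[183:235,394:404].mean(1))])
print("pred: side mid",proj("side",[.4966,-.3286,.1246]),"ends",proj("side",[.4966+.042,-.3286,.135]),proj("side",[.4966-.042,-.3286,.135]),"top",proj("top",[.4966,-.3286,.1246]))
```

```text
held rows cols296-303 [(np.float64(129.13), np.float64(21.0)), (np.float64(137.08), np.float64(-21.0))]
held cols rows124-127 []
top held +y edge cols, rows195-205 [(np.float64(475.27), np.float64(11.0))]
side cheek rows, cols 290-306 [(np.float64(137.57), np.float64(-22.0)), (np.float64(145.77), np.float64(20.0)), (np.float64(149.79), np.float64(18.0)), (np.float64(154.55), np.float64(-26.0)), (np.float64(157.27), np.float64(15.0)), (np.float64(160.05), np.float64(-21.0))]
side c3 cols rows 140-144 [(np.float64(283.99), np.float64(-21.0)), (np.float64(311.66), np.float64(20.0))]
top cols (195, 200) [(np.float64(358.47), np.float64(-21.0)), (np.float64(362.73), np.float64(30.0)), (np.float64(368.27), np.float64(-17.0)), (np.float64(371.01), np.float64(17.0)), (np.float64(380.6), np.float64(-27.0)), (np.float64(384.92), np.float64(30.0)), (np.float64(402.45), np.float64(-29.0)), (np.float64(407.48), np.float64(26.0))]
top cols (205, 210) [(np.float64(358.61), np.float64(-21.0)), (np.float64(362.89), np.float64(30.0)), (np.float64(368.31), np.float64(-26.0)), (np.float64(371.13), np.float64(30.0)), (np.float64(381.29), np.float64(-29.0)), (np.float64(385.62), np.float64(28.0)), (np.float64(402.75), np.float64(-29.0)), (np.float64(407.76), np.float64(31.0))]
top cols (217, 221) [(np.float64(359.45), np.float64(-21.0)), (np.float64(363.4), np.float64(26.0)), (np.float64(368.97), np.float64(-12.0)), (np.float64(381.83), np.float64(-27.0)), (np.float64(385.8), np.float64(32.0)), (np.float64(403.49), np.float64(-29.0)), (np.float64(408.53), np.float64(26.0))]
top rows bay cols 394-403 [(np.float64(188.47), np.float64(6.0)), (np.float64(227.0), np.float64(-12.0))]
pred: side mid [297.46806113 129.65347365] ends [285.18010639 125.98903915] [310.05049513 128.0333217 ] top [395.25632752 202.45162082]
```

Run:
```python
from h import *
s4,t4=[cv2.imread("pics/"+x).mean(2) for x in("s4.png","t4.png")]
print(np.round(t4[192:200,388:408].mean(0)).astype(int)); print(np.round(t4[202:208,388:408].mean(0)).astype(int))
for r in(190,196,205,212): print(r,proj("top",onz("top",(395,r),.1246))[0], [proj("top",[x,-.3286+.026*(x-.4966),.1246]).round(1).tolist() for x in(.47,.4966,.52)])
for n,u,z,off in [("c1t",362.89,.06,70),("c2t",385.62,.06,4),("c3t",407.76,.06,-62),("c1b",358.61,.008,70),("c2b",381.29,.008,4),("c3b",402.75,.008,-62)]:
    p=onz("top",(u,207),z)*1000; print(n,p[:2].round(1),"bay y",round(p[1]-off-33,1))
for n,v,z,off in [("c3t",137.57,.06,-62),("c1t",160.05,.06,70)]:
    for b in(0,.5): p=onz("side",(298,v+b),z)*1000; print(n,b,p[:2].round(1),"bay y",round(p[1]-off-33,1))
for u in(283.99,311.66): print("c3 x end",onz("side",(u,142),.035).round(4))
```

```text
[120 106 102 100 101 105 111 114 102  83  83  91  91  85  74  70  74  83
  89  80]
[94 93 92 91 91 91 91 89 82 75 79 89 91 86 77 70 70 78 88 89]
190 395.0 [[395.7, 211.9], [395.3, 202.5], [394.9, 194.2]]
196 395.0 [[395.7, 211.9], [395.3, 202.5], [394.9, 194.2]]
205 395.0 [[395.7, 211.9], [395.3, 202.5], [394.9, 194.2]]
212 395.0 [[395.7, 211.9], [395.3, 202.5], [394.9, 194.2]]
c1t [ 491.4 -250.9] bay y -353.9
c2t [ 493.1 -317.6] bay y -354.6
c3t [ 494.9 -382.8] bay y -353.8
c1b [ 499.  -248.2] bay y -351.2
c2b [ 500.9 -317.4] bay y -354.4
c3b [ 502.6 -383. ] bay y -354.0
c3t 0 [ 498.1 -378. ] bay y -349.0
c3t 0.5 [ 497.7 -374.8] bay y -345.8
c1t 0 [ 483.1 -245.8] bay y -348.8
c1t 0.5 [ 482.8 -243. ] bay y -346.0
c3 x end [ 0.5484 -0.3793  0.035 ]
c3 x end [ 0.4493 -0.3943  0.035 ]
```

The top view puts the bay about 1.5 mm to +y of the held casting; the side view says more. I'll shift to y = −350 and go down to just above the cheek tops.

```bash
python3 -m pendant '[[[0,0,0,0.03,0.09,-0.5,1],[0,0,0,0,0,-0.6,1],[0,0,0,0,0,-0.6,1],[0,0,0,0,0,-0.34,1],[0,0,0,0,0,0,1],[0,0,0,0,0,0,1]]]'
python3 - <<'E'
from h import *
s5,t5=snap("side","s5.png").mean(2),snap("top","t5.png").mean(2)
p=telemetry.get_obs()["tcp_pos"]
print("side rows cols294-303, from 132",np.round(s5[130:165,294:303].mean(1)).astype(int))
print("top cols 376-412 rows192-197",np.round(t5[192:198,376:412].mean(0)).astype(int))
print("pred side bottom edge",proj("side",[p[0],p[1]+.024,p[2]-.0216]),"ledge",proj("side",[p[0],p[1]+.024,p[2]+.0004]),"top bottom edge",proj("top",[p[0]+.02,p[1]+.0245,p[2]-.0216]))
E
```

```text
time: 25.75
tcp_pos: [0.4979, -0.3502, 0.0854]
ee_rot: [[-0.026, 1.0, 0.001], [1.0, 0.026, -0.0], [-0.0, 0.001, -1.0]]
contact_force: [-0.1, 0.1, -1.2]
grip_width: 0.748
grasp_force: 44.4
side rows cols294-303, from 132 [ 79  78  75  75  75  75  74  72  73  76  78  78  75  75  73  71  72  76
  78  89 104 121 137 146 137 108  87  97 118 122  99  79  75  74  76]
top cols 376-412 rows192-197 [164 165 165 162 146 111  84  75  86 123 151 142 110  87  79  88  99  99
  90  79  74  77  82  75  56  46  44  44  45  45  46  48  49  48  47  47]
pred side bottom edge [296.39459901 144.91681365] ledge [296.60359451 139.60329158] top bottom edge [388.60066052 198.46008922]
```

In the top view at equal height, the gap from cheek 2 (col 388.0) to the casting edge (about 389.5) is about 4 mm against an ideal 5. It is centred, so I'll go down.

```bash
python3 -m pendant '[[[0,0,0,0,-0.02,-0.1,1],[0,0,0,0,0,-0.15,1],[0,0,0,0,0,-0.15,1],[0,0,0,0,0,0,1]]]'; python3 -m pendant '[[[0,0,0,0,0,-0.3,1],[0,0,0,0,0,-0.3,1],[0,0,0,0,0,-0.3,1],[0,0,0,0,0,-0.2,1],[0,0,0,0,0,-0.1,1],[0,0,0,0,0,0,1],[0,0,0,0,0,0,1]]]'
```

```text
time: 26.35
tcp_pos: [0.4973, -0.3503, 0.0723]
ee_rot: [[-0.026, 1.0, -0.001], [1.0, 0.026, 0.001], [0.001, -0.001, -1.0]]
contact_force: [0.4, 0.7, -1.0]
grip_width: 0.742
grasp_force: 44.4
time: 27.22
tcp_pos: [0.4977, -0.3507, 0.0371]
ee_rot: [[-0.026, 1.0, 0.0], [1.0, 0.026, -0.0], [-0.0, 0.0, -1.0]]
contact_force: [0.2, -0.9, -2.5]
grip_width: 0.741
grasp_force: 44.4
```

```bash
python3 -m pendant '[[[0,0,0,0,0,-0.1,1],[0,0,0,0,0,-0.1,1],[0,0,0,0,0,0,1],[0,0,0,0,0,0,1]]]'; python3 -m pendant '[[[0,0,0,0,0,-0.04,1],[0,0,0,0,0,0,1],[0,0,0,0,0,0,1]]]'
```

```text
time: 27.72
tcp_pos: [0.4976, -0.3505, 0.0308]
ee_rot: [[-0.026, 1.0, -0.0], [1.0, 0.026, 0.0], [0.0, -0.0, -1.0]]
contact_force: [-0.0, -1.1, -1.7]
grip_width: 0.742
grasp_force: 44.4
time: 28.1
tcp_pos: [0.4976, -0.3506, 0.0297]
ee_rot: [[-0.026, 1.0, 0.0], [1.0, 0.026, -0.0], [-0.0, 0.0, -1.0]]
contact_force: [0.3, 0.5, -0.6]
grip_width: 0.742
grasp_force: 44.4
```

```bash
python3 -m pendant '[[[0,0,0,0,0,-0.03,1],[0,0,0,0,0,0,1],[0,0,0,0,0,0,1]]]'
```

```text
time: 28.48
tcp_pos: [0.4976, -0.3506, 0.0297]
ee_rot: [[-0.026, 1.0, 0.0], [1.0, 0.026, -0.0], [-0.0, 0.0, -1.0]]
contact_force: [-1.2, 1.4, 7.2]
grip_width: 0.741
grasp_force: 45.4
```

It's on the floor at the expected height. Release and retreat.

```bash
python3 -m pendant '[[[0,0,0,0,0,0,-0.6],[0,0,0,0,0,0,-0.8],[0,0,0,0,0,0,-1],[0,0,0,0,0,0,-1],[0,0,0,0,0,0,-1],[0,0,0,0,0,0.3,-1],[0,0,0,0,0,0.6,-1],[0,0,0,0,0,0.9,-1]]]'; python3 -m pendant '[[[0,0,0,0,0,0.9,-1],[0,0,0,0,0,0.9,-1],[0,0,0,0,0,0.9,-1],[0,0,0,0,0,0.9,-1],[0,0,0,-0.3,0.9,0.5,-1],[0,0,0,-0.3,0.9,0,-1],[0,0,0,-0.3,0.9,0,-1],[0,0,0,-0.3,0.9,0,-1]]]'; python3 -m pendant '[[[0,0,0,0,0.9,0,-1],[0,0,0,0,0.9,0,-1],[0,0,0,0,0.9,0,-1],[0,0,0,0,0.9,0,-1],[0,0,0,0,0.9,0,-1],[0,0,0,0,0,0,-1],[0,0,0,0,0,0,-1]]]'
python3 - <<'E'
from h import *
s=snap("side","s6.png"); t=snap("top","t6.png").mean(2)
a=cv2.cvtColor(s[:,:,::-1].copy(),cv2.COLOR_BGR2HSV); m=cv2.inRange(a,(15,35,100),(35,140,255)); M=np.zeros_like(m); M[128:165,280:325]=m[128:165,280:325]
for c in cv2.findContours(M,0,1)[0]:
    if cv2.contourArea(c)>15: print("cream side",cv2.boundingRect(c),cv2.contourArea(c))
print("pred block top side",[proj("side",[.4976+x,-.3506+y,.064]).round(1).tolist() for x,y in((.032,.015),(.032,-.015),(-.032,-.015),(-.032,.015))])
print(np.round(t[205:210,380:412].mean(0)).astype(int))
print([proj("top",[.498,-.3506+y,.064]).round(1).tolist() for y in(.015,-.015)],[proj("top",[.498,-.3506+y,.03]).round(1).tolist() for y in(.024,-.024)])
E
```

```text
time: 29.48
tcp_pos: [0.4974, -0.3505, 0.084]
ee_rot: [[-0.026, 1.0, -0.0], [1.0, 0.026, 0.0], [0.0, -0.0, -1.0]]
contact_force: [0.2, 0.2, 0.3]
grip_width: 1.003
grasp_force: 0.0
time: 30.48
tcp_pos: [0.4613, -0.2418, 0.2073]
ee_rot: [[-0.026, 1.0, 0.002], [1.0, 0.026, -0.001], [-0.001, 0.002, -1.0]]
contact_force: [0.5, -0.4, -0.2]
grip_width: 0.998
grasp_force: 0.0
time: 31.35
tcp_pos: [0.4617, -0.1083, 0.2067]
ee_rot: [[-0.025, 1.0, 0.001], [1.0, 0.025, -0.001], [-0.001, 0.001, -1.0]]
contact_force: [-0.4, -0.1, -0.5]
grip_width: 1.004
grasp_force: 0.0
cream side (285, 149, 24, 10) 122.0
cream side (288, 138, 21, 9) 117.0
pred block top side [[287.7, 142.6], [288.8, 137.8], [306.8, 139.3], [306.0, 144.2]]
[154 127  89  70  73  95 132 157 158 137 100  81 101 136 160 165 166 165
 164 165 163 159 139 104  78  72  72  86 126 154 151 141]
[[392.1, 205.3], [402.3, 205.6]] [[386.1, 206.9], [402.1, 207.4]]
```

The casting's mask in the side view matches the predicted pose in the bay to about 1 px, and the arm is clear. Handing in.

```bash
python3 -c "
from workcell import order
print(order.hand_in())"
```

```text
the job is handed in; nothing more can be done
None
```

I laid the casting on the rest, squeezed the trigger fully and held it for about a second. I released it (not checked afterwards in an image), set the casting down pour block up in the middle of the empty bay, and handed the job in at about 31 s; no verdict came back.

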